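# Lever open the assortment case with the blade opener

## Task

Take the flat-bladed opener from the steel tray and use its blade, not your fingers, to lever up the shut lid of the assortment case on the sloped stand; then fold the lid right back to its stop, so that it leans a little past upright. Lay the opener gently back down flat inside the tray, and leave everything else on the table where it stands.

Things in the scene. Friction and masses are not known exactly. Their poses are not given: they have to be found in the camera images.
- case: Blue assortment case fixed on a dark steel sloped stand, 180 mm wide (y); it cannot be pushed. Origin on the table under the stand's middle; x level from the front (lip side) to the rear (hinge side), z up. Case and shut lid slope up to the rear by 22 degrees (0.384 rad). In this frame: lid's front lower edge, shut, at (-0.0650, 0, 0.1221); hinge axis, along y, at (0.0407, 0, 0.1675).
- case_ledge (a point): Middle of the top front edge of a fixed ledge below the lid's lip, 180 mm wide, parallel to the shut lid; in the case's frame at (-0.0737, 0, 0.1089). Between ledge and lid underside is a slot 9 mm high (normal to the slope), running in under the lip 22 mm to the case's front wall. The ledge sticks out 13 mm farther to the front than the lip.
- lid (a joint): Opening angle of the lid, rad: 0 shut, 1.95 upright, 2.2 at its rear stop. Grey plastic plate 115 mm (front to hinge) x 172 mm x 5 mm, about 0.1 kg, hinge axis in mid-thickness; no handle. The hinge is stiff (about 0.09 N m), so the lid stays where it is left; lifting takes 1 to 2 N at the lip.
- lid_lip (a point): Middle of the lid's lower front edge (moves with the lid). Its axes are the lid's: x from lip to hinge, z out of the lid's upper face.
- case_hinge (a point): Middle of the lid's hinge axis, 0.115 m from the lip; does not move.
- opener: Opener: black square handle 95 mm long, 18 mm wide and high, with a steel blade 2.5 mm thick, 22 mm wide (16 mm over the last 12 mm), 65 mm long beyond the handle. About 0.08 kg. Origin on its underside, handle from x=-0.090 to 0.005, blade on to x=0.070 at mid-height of the handle (z=0.009); x along the blade, z up. It starts in the tray with its blade pointing away from the robot.
- opener_grip (a point): Good place to hold the opener, near its centre of mass: centre of the handle's thickness, 85 mm behind the blade's tip. Axes as the opener's.
- opener_tip (a point): End of the blade, mid-thickness.
- tray: Fixed open steel tool tray, 250 mm (x) x 160 mm (y), walls 18 mm high and 3 mm thick, floor 3 mm. Origin at the centre of its underside. It holds the opener and the screwdriver side by side along x, at about y=+32 and y=-32 mm, either way round.
- screwdriver: Bystander: screwdriver 180 mm long with a wooden round handle, in the tray beside the opener, along x. Origin on its underside at mid-length.
- bin: Bystander: fixed clear stock bin 220 x 150 x 90 mm high, on the side of the table where the tray is not. Origin at the centre of its underside.
- bottle: Bystander: yellow bottle, 60 mm diameter, 160 mm high, standing close to one side of the case, beside or a little before its lip. Origin under its centre.
- can: Bystander: steel can, 54 mm diameter, 100 mm high, standing close to the other side of the case. Origin under its centre.
- tape: Bystander: roll of black tape lying flat, 76 mm diameter, 22 mm high, in front of the case. Origin under its centre.
- carton: Bystander: cardboard carton 90 x 110 x 60 mm high. Origin under its centre.
- jar: Bystander: jar, 66 mm diameter, 75 mm high. Origin under its centre.

How it is judged:
By the outcome, as a careful person would: the job done as asked, in the order asked, and still so for the second after the job is handed in, with the robot touching nothing.
It also fails if it takes over 58 s, if anything falls off the work surface, if the arm or the gripper's body presses on something with over 40 N, if the wrist force passes 120 N, or if a joint passes its speed limit or range.

## Robot

A 6-joint arm with a two-finger parallel gripper is mounted at the origin on the work surface. World frame = base frame: x ahead of the robot, y to its left, z up, the work surface at z = 0. Lengths are in m, angles in rad, forces in N, time in s.
With the tool pointing down it reaches from about 0.375 to 0.9 m from the base axis. Payload 3.1 kg.
Tool frame: the origin (TCP) lies on the centre line of the jaws, within the pads' length; the fingertips stand 19 mm ahead of it and the grasp point (between the pads) is the TCP; z points along the fingers, y is the line along which they close (so a half turn about z gives the same grasp; the last joint's range is limited). The gripper opens to 85 mm and grips with 20 to 120 N. Pads are 22 mm wide; open, the fingers measure 114 mm over their backs; the gripper's body (76 mm by 85 mm) begins 54 mm behind the grasp point. The pads swing forward as they close: fully open they stand 13 mm farther back than shut.
Start: joints at [-1.359, 0.527, 1.433, -0, 1.181, -0.178], TCP at [0.238, -0.578, 0.25] pointing down, gripper open.
Joint ranges: [-3.08, 3.08], [-0.75, 2.2], [0.22, 2.44], [-1.43, 4.57], [0, 2.65], [-2.85, 2.85]. Speed limits (rad/s): [2.79, 2.79, 3.14, 3.14, 3.14, 3.14].

## Interface

Orientations are given as a unit quaternion [x, y, z, w].
In Python, from station import manip, cams, sign_off gives the robot as it stands.
- The arm moves only by the tool carry_out, never from a script. Its argument "targets" is a list that holds one entry, the list of rows, each a list of 7 numbers: the shift along the tool's x, y, z in cm, then the turn, a rotation vector about the tool's x, y, z in degrees, then the finger opening in cm, from 0 to 8.54. A call has 1 to 12 rows; each row is the pose to reach, as a shift and turn from the pose commanded when the call began, along the tool's axes at that moment; what a row does not reach only later rows make up. A row lasts 1/12 s, in which the tool goes at most 41.7 mm and 7.16 degrees, less where a joint would pass 70% of its speed; a pose out of reach is approached as far as the arm can. A call with a gripper value outside its range is refused whole. The fingers move at their own pace and stop on an object; "force" is the grip in N (left out, the last holds). Time passes only in rows, so rows that repeat a pose let the fingers close. It gives the time, the measured TCP pose, the force, the opening and the grip force at its end, in the units of the state.
- manip.sense(): the state, without advancing time (a new reading comes with each control period).
- cams.snapshot(name): name is "scene" or "side" or "wrist"; returns the picture (420x560x3 uint8, red, green, blue); there is no depth.
- cams.camera_info(name): a dict with "K" (3x3 intrinsics, pixels), "T" (4x4, takes a point from camera to world coordinates). Camera axes: x right, y down, z forward; pixel columns grow to the right and rows downward; lengths in m; the calibration is good to about 2 mm. The wrist camera is an equidistant fisheye: a pixel r from the principal point sees the ray r / f radians off the axis. A picture is of the moment at which its call begins: read the wrist's pose just before it. camera_info takes no time and is no camera call; for the wrist camera it gives the pose at the moment of the call.
- sign_off(): hands the job in; it is judged then, once.
The state is a dict: "t": time; "q": joint angles; "qd": joint speeds; "tau": joint torques, N m; "tcp_pos": TCP position; "tool_rot": TCP orientation; "force": force on the tool from outside, world axes, zero at the start; "ft_torque": the same for the moment, N m; "finger_gap": opening from 0.0 (shut) to 1.0 (fully open); "gripper_force": force on a finger pad.
Only numpy, scipy, OpenCV 4.12 (cv2) and the standard library are available. Lean on these libraries where they do the work, as an engineer would, in place of code of your own. Each camera call takes 0.05 s, during which the arm holds its last target. There are 200 camera calls.

## Working session

There is one attempt and no reset: what is moved stays moved. The work goes in short steps, Python scripts to look and compute and a tool call to move; the robot and the scene stay as the last step left them, time stands still between calls to the robot, and variables do not carry over. Pictures are saved under pics/ and viewed, at most 10 in all, crops included, and the job is handed in when it is done.

Besides the shell and the picture viewer there is one more tool, called after ">>>" by a JSON object that holds its "op" and its "data", one argument or row to a line. carry_out: Moves the arm, as the interface text tells. Its arguments: {"type":"object","properties":{"targets":{"type":"array"},"force":{"type":"number"}},"required":["targets"]}

```bash
ls; mkdir -p pics
python3 - <<'E'
from station import manip,cams
import cv2,numpy as np
a=cams.snapshot("scene");b=cams.snapshot("side")
cv2.imwrite("pics/scene0.png",a[...,::-1]);cv2.imwrite("pics/side0.png",b[...,::-1])
for n in("scene","side","wrist"):
  c=cams.camera_info(n);print(n,np.round(c["K"],1).tolist(),np.round(c["T"],3).tolist())
s=manip.sense();print(s["tcp_pos"],s["tool_rot"],s["finger_gap"],s["t"])
E
```

```text
pics
scene [[438.3, 0.0, 278.1], [0.0, 438.3, 203.5], [0.0, 0.0, 1.0]] [[0.72, 0.572, -0.392, 1.034], [0.693, -0.583, 0.423, -0.491], [0.013, -0.577, -0.817, 1.077], [0.0, 0.0, 0.0, 1.0]]
side [[413.3, 0.0, 291.5], [0.0, 413.3, 211.4], [0.0, 0.0, 1.0]] [[-0.998, -0.046, 0.052, 0.498], [-0.069, 0.739, -0.67, 0.729], [-0.008, -0.672, -0.741, 0.934], [0.0, 0.0, 0.0, 1.0]]
wrist [[325.2, 0.0, 287.8], [0.0, 325.2, 208.9], [0.0, 0.0, 1.0]] [[0.382, -0.876, -0.295, 0.314], [-0.924, -0.362, -0.12, -0.545], [-0.002, 0.319, -0.948, 0.372], [0.0, 0.0, 0.0, 1.0]]
[ 0.23798844 -0.57726212  0.24940501] [ 9.80970684e-01  1.94153347e-01  2.40333116e-09 -9.97374775e-04] 0.9991378087998728 0.1
```

View pics/scene0.png

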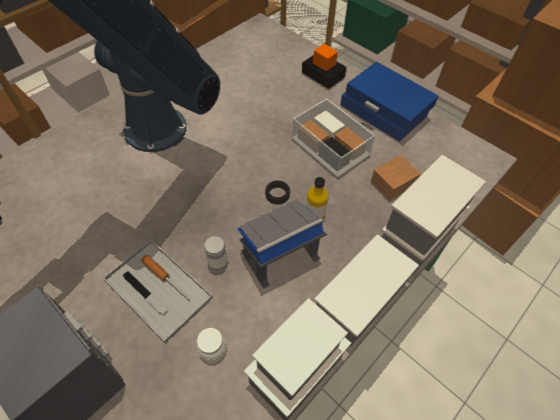

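View pics/side0.png

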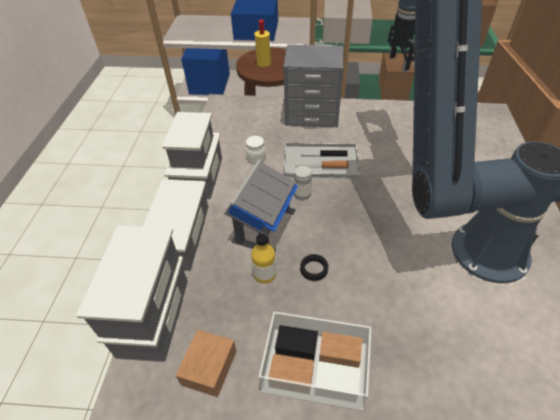

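The scene view shows the tray near (158,290) with the opener (black handle at 137,284, blade towards 165,310), the case at (282,235), the bottle at (318,197), the can at (215,252) and the tape at (277,191). The side view shows the tray at (320,160), the lid at (265,195), the can at (303,182) and the bottle at (263,262). I'll zoom in to find the corners.

Run:
```python
import cv2,numpy as np
a=cv2.imread("pics/scene0.png");b=cv2.imread("pics/side0.png")
def crop(im,x,y,w=100,h=75,f=4):
    o=cv2.resize(im[y:y+h,x:x+w],None,fx=f,fy=f,interpolation=cv2.INTER_CUBIC)
    for i in range(0,w,10): cv2.putText(o,str(x+i),(i*f,8),0,.3,(0,255,255),1);cv2.line(o,(i*f,10),(i*f,14),(0,255,255),1)
    for i in range(10,h,10): cv2.putText(o,str(y+i),(0,i*f+3),0,.3,(0,255,255),1)
    return o
p=np.vstack([np.hstack([crop(a,233,190),crop(b,215,160)]),np.hstack([crop(a,105,245),crop(b,275,125)])])
cv2.imwrite("pics/crop1.png",p)
```

```text
(no output)
```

View pics/crop1.png

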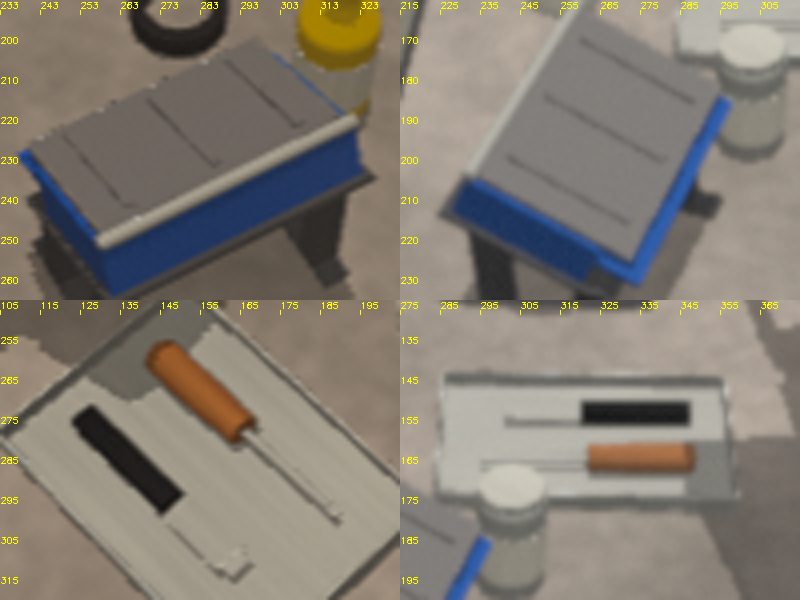

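The crops show these features:
- **Lid, scene view:** front corners at about (239,228) and (297,200), hinge bar from (258,250) to (321,220).
- **Lid, side view:** lip corners at about (273,224) and (295,183).
- **Opener handle:** scene (128,272) to (148,295), side (320–346, 153), blade towards +x.

Next come the coarse positions.

```bash
cat > h.py <<'E'
import numpy as np,cv2
from scipy.spatial.transform import Rotation as R
from station import manip,cams
def ray(c,u,v,fish=False):
    K,T=np.array(c["K"]),np.array(c["T"])
    p=np.array([(u-K[0,2])/K[0,0],(v-K[1,2])/K[1,1]])
    if fish:
        r=np.hypot(*p); d=np.r_[p/r*np.sin(r),np.cos(r)] if r>0 else np.array([0,0,1.])
    else: d=np.r_[p,1]
    d=T[:3,:3]@d; return T[:3,3],d/np.linalg.norm(d)
def plane(c,u,v,z,fish=False):
    o,d=ray(c,u,v,fish); return o+d*(z-o[2])/d[2]
def tri(*rs):
    A=sum(np.eye(3)-np.outer(d,d) for o,d in rs);b=sum((np.eye(3)-np.outer(d,d))@o for o,d in rs)
    return np.linalg.solve(A,b)
def proj(c,p,fish=False):
    K,T=np.array(c["K"]),np.array(c["T"]);q=T[:3,:3].T@(np.asarray(p)-T[:3,3])
    if fish:
        n=np.hypot(q[0],q[1]);th=np.arctan2(n,q[2]);q=np.array([q[0]/n*th,q[1]/n*th,1])
    q=q/q[2];return K[0,0]*q[0]+K[0,2],K[1,1]*q[1]+K[1,2]
E
python3 - <<'E'
from h import *
np.set_printoptions(precision=4,suppress=True)
S,D=cams.camera_info("scene"),cams.camera_info("side")
P=lambda a,b:print(a,b,tri(ray(S,*a),ray(D,*b)))
for a in [(239,228),(297,200)]:print("lip z.127",plane(S,*a,.127))
for a in [(273,224),(295,183)]:print("lipD",plane(D,*a,.124))
for a in [(258,249),(321,219)]:print("hinge",plane(S,*a,.170))
for a in [(233,203),(259,160)]:print("hingeD",plane(D,*a,.170))
for n,im,c,(x,y,w,h) in [("S",cv2.imread("pics/scene0.png"),S,(118,265,40,35)),("D",cv2.imread("pics/side0.png"),D,(315,146,35,13))]:
    m=(im[y:y+h,x:x+w].max(2)<70).astype(np.uint8)
    r=cv2.minAreaRect(cv2.findNonZero(m));b=cv2.boxPoints(r)+[x,y]
    print(n,[plane(c,*p,.021) for p in b],plane(c,r[0][0]+x,r[0][1]+y,.015))
print("can top",plane(S,215,243,.1),plane(D,303,174,.1),"bottle",plane(S,319,183,.16),plane(D,263,240,.16))
print("tape",plane(S,277,191,.011),"tip",plane(S,165,314,.012),plane(D,301,155,.012))
for a in [(155,243),(105,283),(165,337),(211,293)]:print("tray",plane(S,*a,.018))
E
```

```text
lip z.127 [ 0.5597 -0.1237  0.127 ]
lip z.127 [0.606  0.0449 0.127 ]
lipD [0.5999 0.0431 0.124 ]
lipD [ 0.5529 -0.1122  0.124 ]
hinge [ 0.6558 -0.1489  0.17  ]
hinge [0.7069 0.0195 0.17  ]
hingeD [0.7028 0.0184 0.17  ]
hingeD [ 0.6569 -0.1513  0.17  ]
S [array([ 0.3955, -0.3975,  0.021 ]), array([ 0.3928, -0.3799,  0.021 ]), array([ 0.4872, -0.3769,  0.021 ]), array([ 0.4892, -0.394 ,  0.021 ])] [ 0.4386 -0.3865  0.015 ]
D [array([ 0.4807, -0.3826,  0.021 ]), array([ 0.3951, -0.3877,  0.021 ]), array([ 0.3955, -0.3665,  0.021 ]), array([ 0.4803, -0.3614,  0.021 ])] [ 0.4375 -0.3817  0.015 ]
can top [ 0.5354 -0.1871  0.1   ] [ 0.5333 -0.1769  0.1   ] bottle [0.625  0.1082 0.16  ] [0.6142 0.1249 0.16  ]
tape [0.4875 0.0925 0.011 ] tip [ 0.5555 -0.3838  0.012 ] [ 0.5487 -0.368   0.012 ]
tray [ 0.3749 -0.2776  0.018 ]
tray [ 0.3792 -0.4413  0.018 ]
tray [ 0.6046 -0.4202  0.018 ]
tray [ 0.598  -0.2672  0.018 ]
```

>>> {"op": "carry_out", "data": {
  "targets": [
    [[4,-5,0,0,0,5,8.5],[8,-9.5,0,0,0,10,8.5],[12.4,-14.3,0,0,0,14,7],[15.5,-13.2,1.5,0,0,17,6],[19,-12,4,0,0,20,5],[22.5,-10.8,6.5,0,0,20,4],[25.5,-9.8,8.5,0,0,20,4],[27.5,-9.3,9.5,0,0,20,4],[28.5,-9.1,10,0,0,20,4],[28.5,-9.1,10,0,0,20,4],[28.5,-9.1,10,0,0,20,4]]
  ]
}}

```text
t: 1.02
tcp_pos: [0.4674, -0.3838, 0.1487]
tool_rot: [1.0, 0.022, -0.001, -0.001]
force: [-0.6, -0.1, 0.8]
finger_gap: 0.469
gripper_force: 0.0
```

Run:
```python
from h import *
s=manip.sense();print(s["t"],s["tcp_pos"],R.from_quat(s["tool_rot"]).as_matrix().round(4).tolist(),s["force"])
W=cams.camera_info("wrist");a=cams.snapshot("wrist")
np.save("W1.npy",np.r_[np.array(W["K"]).ravel(),np.array(W["T"]).ravel()])
cv2.imwrite("pics/w1.png",a[...,::-1])
```

```text
1.0167 [ 0.46741798 -0.38381858  0.14871303] [[0.999, 0.0445, -0.0022], [0.0445, -0.999, 0.0022], [-0.0021, -0.0023, -1.0]] [-0.55904242 -0.10933939  0.76741323]
```

View pics/w1.png

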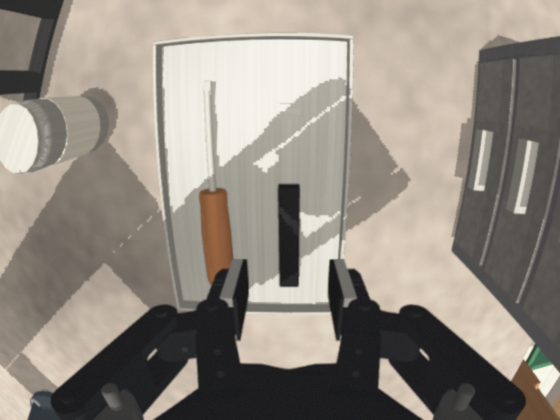

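The wrist view shows the opener handle from (289,185) to (289,287), with the blade end at about (287,104) and the jaws either side of it.

Run:
```python
from h import *
np.set_printoptions(precision=4,suppress=True)
w=np.load("W1.npy");W={"K":w[:9].reshape(3,3),"T":w[9:].reshape(4,4)}
im=cv2.imread("pics/w1.png")
m=(im[180:262,270:310].max(2)<50)
for r in (8,20,40,60,75):
    c=np.where(m[r])[0]+270; print(r+180,c.min(),c.max(),plane(W,(c.min()+c.max())/2,r+180,.021,True))
rows=np.where((im[150:320,285:294].max(2)<50).mean(1)>.6)[0]+150;print(rows.min(),rows.max())
print("front",plane(W,289,rows.min(),.021,True),"rear",plane(W,289,rows.max(),.021,True))
for p in [(280,103),(293,103),(287,104)]:print("tip",plane(W,*p,.012,True))
g=im[90:190,262:312].mean(2);o=cv2.normalize(g,None,0,255,cv2.NORM_MINMAX).astype(np.uint8)
cv2.imwrite("pics/w1c.png",cv2.resize(o,None,fx=6,fy=6))
```

```text
188 279 298 [ 0.4824 -0.3828  0.021 ]
200 279 298 [ 0.4724 -0.3833  0.021 ]
220 280 298 [ 0.4552 -0.3845  0.021 ]
240 280 297 [ 0.4371 -0.3849  0.021 ]
255 280 297 [ 0.423  -0.3855  0.021 ]
185 285
front [ 0.4849 -0.3831  0.021 ] rear [ 0.3925 -0.3874  0.021 ]
tip [ 0.549  -0.3731  0.012 ]
tip [ 0.5495 -0.3833  0.012 ]
tip [ 0.5485 -0.3786  0.012 ]
```

View pics/w1c.png

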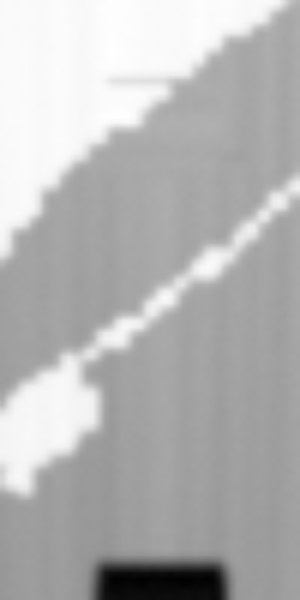

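The crop shows the blade end at full-image row 103, with the narrow blade centred at about column 287. The tool is aligned to within about 1.5 mm, so I'll descend and grip.

>>> {"op": "carry_out", "data": {
  "targets": [
    [[-0.1,0,3.5,0,0,0,4],[-0.1,0,7,0,0,0,4],[-0.1,0,10,0,0,0,4],[-0.1,0,11.5,0,0,0,4],[-0.1,0,12.1,0,0,0,4],[-0.1,0,12.4,0,0,0,4],[-0.1,0,12.4,0,0,0,3],[-0.1,0,12.4,0,0,0,2],[-0.1,0,12.4,0,0,0,1],[-0.1,0,12.4,0,0,0,1],[-0.1,0,12.4,0,0,0,1],[-0.1,0,12.4,0,0,0,1]]
  ],
  "force": 70
}}

```text
t: 2.07
tcp_pos: [0.4665, -0.3863, 0.0282]
tool_rot: [1.0, 0.021, 0.001, 0.001]
force: [-1.1, -0.2, 6.7]
finger_gap: 0.186
gripper_force: 70.4
```

Run:
```python
from h import *
a=cams.snapshot("wrist");s=manip.sense();print(s["t"],s["tcp_pos"],s["force"],s["ft_torque"],s["finger_gap"],s["gripper_force"],R.from_quat(s["tool_rot"]).as_matrix().round(4).tolist())
b=cams.snapshot("side")
cv2.imwrite("pics/w2.png",np.hstack([a[60:360,130:430],cv2.resize(b[110:210,250:400],(450,300),interpolation=2)])[...,::-1])
```

```text
2.1167 [ 0.46651739 -0.38626037  0.02823671] [-1.48963572 -0.16881512  6.33507652] [-0.04951513  0.29607223 -0.02721845] 0.18540879351600695 70.38062810897827 [[0.9991, 0.042, 0.0017], [0.042, -0.9991, -0.0028], [0.0016, 0.0028, -1.0]]
```

View pics/w2.png

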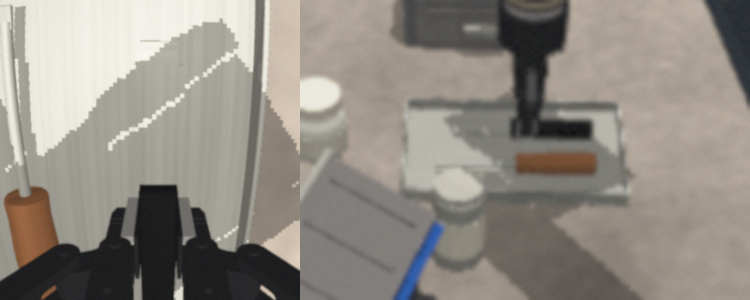

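The opener is held between the jaws and the screwdriver is untouched. The fingertips appear to have touched the tray floor. I'll lift it gently.

>>> {"op": "carry_out", "data": {
  "targets": [
    [[0,0,-0.4,0,0,0,1],[0,0,-1,0,0,0,1],[0,0,-3,0,0,0,1],[0,0,-7,0,0,0,1],[0,0,-11,0,0,0,1],[0,0,-15,0,0,0,1],[0,0,-18,0,0,0,1],[0,0,-19.5,0,0,0,1],[0,0,-20,0,0,0,1],[0,0,-20,0,0,0,1]]
  ]
}}

```text
t: 3.0
tcp_pos: [0.4664, -0.3855, 0.2281]
tool_rot: [1.0, 0.021, 0.001, 0.001]
force: [0.6, -1.1, -1.9]
finger_gap: 0.187
gripper_force: 69.5
```

Run:
```python
from h import *
s=manip.sense();Rm=R.from_quat(s["tool_rot"]).as_matrix();p=s["tcp_pos"]
print(s["t"],p,s["force"],s["finger_gap"],Rm.round(4).tolist())
# target: view pose over case, level, yaw -16deg, keep z
ps=np.radians(-16);t=np.array([.46,-.01,.225])
Rt=np.array([[np.cos(ps),np.sin(ps),0],[np.sin(ps),-np.cos(ps),0],[0,0,-1]])
print("shift cm",(Rm.T@(t-p)*100).round(2),"turn",np.degrees(R.from_matrix(Rm.T@Rt).as_rotvec()).round(2))
```

```text
3.0 [ 0.46643411 -0.38546905  0.22811812] [ 0.64113851 -1.1186009  -1.92564322] 0.1868796393795865 [[0.9991, 0.042, 0.0023], [0.042, -0.9991, -0.0026], [0.0022, 0.0027, -1.0]]
shift cm [  0.93 -37.54   0.21] turn [ 0.13 -0.15 18.41]
```

>>> {"op": "carry_out", "data": {
  "targets": [
    [[0,-2,0,0,0,1,1],[0.1,-5,0,0,0,3,1],[0.2,-9,0,0,0,5,1],[0.3,-13,0,0,0,7,1],[0.4,-17,0,0,0,9,1],[0.5,-21,0,0,0,11,1],[0.6,-25,0,0,0,13,1],[0.7,-29,0,0,0,15,1],[0.8,-33,0,0,0,17,1],[0.9,-36,0,0,0,18,1],[0.9,-37.3,0,0,0,18.4,1],[0.9,-37.5,0,0,0,18.4,1]]
  ]
}}

```text
t: 4.0
tcp_pos: [0.457, -0.007, 0.2246]
tool_rot: [0.991, -0.137, -0.003, -0.001]
force: [-0.5, 0.4, 0.3]
finger_gap: 0.186
gripper_force: 69.5
```

Run:
```python
from h import *
s=manip.sense();print(s["t"],s["tcp_pos"],R.from_quat(s["tool_rot"]).as_matrix().round(4).tolist())
W=cams.camera_info("wrist");a=cams.snapshot("wrist")
np.save("W3.npy",np.r_[np.array(W["K"]).ravel(),np.array(W["T"]).ravel()])
cv2.imwrite("pics/w3.png",a[...,::-1])
```

```text
4.0 [ 0.45701759 -0.00702319  0.22456962] [[0.9623, -0.2719, -0.0052], [-0.2719, -0.9623, 0.002], [-0.0055, -0.0005, -1.0]]
```

View pics/w3.png

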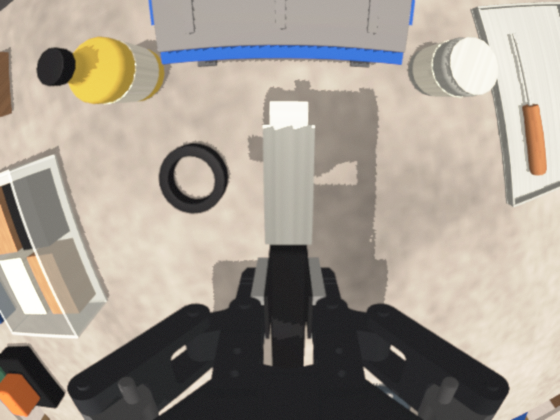

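The blade tip is at (289,101). The ledge's front edge runs from about (164,64) to (402,64), and the bottle, can and tape are clear of the path. Next I'll refine the case pose and where the tip sits in the grip.

Run:
```python
from h import *
np.set_printoptions(precision=4,suppress=True)
w=np.load("W3.npy");W={"K":w[:9].reshape(3,3),"T":w[9:].reshape(4,4)}
im=cv2.imread("pics/w3.png").astype(int)
blue=(im[...,0]>im[...,2]+60)&(im[...,0]>100)
P=[]
for c in range(172,398,8):
    r=np.where(blue[30:80,c])[0]
    if len(r):P.append(plane(W,c,30+r.max()+.5,.1089,True))
P=np.array(P);vx,vy,x0,y0=cv2.fitLine(P[:,:2].astype(np.float32),cv2.DIST_HUBER,0,1e-4,1e-4).ravel()
yaw=np.arctan2(-vx,vy) if vy>0 else np.arctan2(vx,-vy)
print("n",len(P),"yaw",np.degrees(yaw),"line pt",x0,y0)
ro=blue[56:66].any(0);c=np.where(ro)[0];print("cols",c.min(),c.max())
for r in(58,60,62):
    k=np.where(blue[r])[0];print(r,k.min(),k.max())
k=np.where(blue[60])[0];A=plane(W,k.min()-.5,62,.1089,True);B=plane(W,k.max()+.5,62,.1089,True)
print(A,B,"width",np.linalg.norm(A-B),"mid",(A+B)/2)
ex=np.array([np.cos(yaw),np.sin(yaw)]);ey=np.array([-ex[1],ex[0]])
d=np.array([x0,y0])@ex; m=((A+B)/2)[:2]@ey
led=d*ex+m*ey;print("ledge mid",led,"case origin",led+.0737*ex)
p=np.array([.45702,-.00702,.22457]);Rm=np.array([[0.9623,-0.2719,-0.0052],[-0.2719,-0.9623,0.002],[-0.0055,-0.0005,-1.0]])
for z in(.013,.016,.019):
    for uv in[(289,101),(264,127),(314,127),(265,243),(312,243)]:
        o,dd=ray(W,*uv,True);o=Rm.T@(o-p);dd=Rm.T@dd;print(z,uv,o+dd*(z-o[2])/dd[2])
```

```text
n 29 yaw -16.20449 line pt 0.5703272 -0.02866414
cols 161 402
58 161 402
60 162 401
62 162 401
[0.5956 0.0528 0.1089] [ 0.546  -0.1191  0.1089] width 0.1789320670199803 mid [ 0.5708 -0.0331  0.1089]
ledge mid [ 0.5692 -0.0326] case origin [ 0.6399 -0.0532]
0.013 (289, 101) [ 0.0828 -0.0002  0.013 ]
0.013 (264, 127) [ 0.0719 -0.0105  0.013 ]
0.013 (314, 127) [0.072  0.0102 0.013 ]
0.013 (265, 243) [ 0.0195 -0.0111  0.013 ]
0.013 (312, 243) [0.0195 0.0105 0.013 ]
0.016 (289, 101) [ 0.0828 -0.0002  0.016 ]
0.016 (264, 127) [ 0.0717 -0.0108  0.016 ]
0.016 (314, 127) [0.0717 0.0105 0.016 ]
0.016 (265, 243) [ 0.0181 -0.0113  0.016 ]
0.016 (312, 243) [0.0181 0.0107 0.016 ]
0.019 (289, 101) [ 0.0828 -0.0002  0.019 ]
0.019 (264, 127) [ 0.0715 -0.011   0.019 ]
0.019 (314, 127) [0.0715 0.0107 0.019 ]
0.019 (265, 243) [ 0.0168 -0.0116  0.019 ]
0.019 (312, 243) [0.0168 0.011  0.019 ]
```

```bash
cat >> h.py <<'E'
YAW=np.radians(-16.2);ORG=np.array([.6399,-.0532,0]);TIP=np.array([.0828,0,.016]);a22=np.radians(22)
C=np.array([[np.cos(YAW),-np.sin(YAW),0],[np.sin(YAW),np.cos(YAW),0],[0,0,1]])
LIP=np.array([-.065,0,.1221]);U=np.array([np.cos(a22),0,np.sin(a22)]);N=np.array([-np.sin(a22),0,np.cos(a22)])
def case(u,n,v=0): return ORG+C@(LIP+u*U+n*N+np.array([0,v,0]))   # lid-plane coords -> world
def tool(b):  # tool rotation with blade pitched up by b
    x=C@np.array([np.cos(b),0,np.sin(b)]);y=C@np.array([0,-1.,0]);return np.c_[x,y,np.cross(x,y)]
def go(tip,b):  # shift(cm), turn(deg) from the measured pose
    s=manip.sense();Rm=R.from_quat(s["tool_rot"]).as_matrix();Rt=tool(b);t=tip-Rt@TIP
    return (Rm.T@(t-s["tcp_pos"])*100).round(2),np.degrees(R.from_matrix(Rm.T@Rt).as_rotvec()).round(2),t.round(3)
def tipnow():
    s=manip.sense();Rm=R.from_quat(s["tool_rot"]).as_matrix();q=C.T@(s["tcp_pos"]+Rm@TIP-ORG)-LIP
    return np.round([q@U*1e3,q@N*1e3,q[1]*1e3],1),np.degrees(np.arcsin(Rm[2,0])).round(2)
E
python3 - <<'E'
from h import *
print(go(case(-.035,-.0045),a22),tipnow())
E
```

```text
(array([ 0.94, -0.77, 13.62]), array([-0.07, 22.23,  0.38]), array([ 0.468, -0.003,  0.089])) (array([-4.4, 95. , -7.2]), np.float64(-0.23))
```

>>> {"op": "carry_out", "data": {
  "targets": [
    [[-1,-0.2,0,0,5,0,1],[-2,-0.4,1,0,11,0.2,1],[-2,-0.6,3,0,17,0.3,1],[-1.5,-0.7,6,0,22,0.4,1],[-1,-0.8,9,0,22.2,0.4,1],[-0.3,-0.8,11.5,0,22.2,0.4,1],[0.5,-0.8,13,0,22.2,0.4,1],[0.9,-0.8,13.6,0,22.2,0.4,1],[0.9,-0.8,13.6,0,22.2,0.4,1],[0.9,-0.8,13.6,0,22.2,0.4,1]]
  ]
}}

```text
t: 4.88
tcp_pos: [0.4751, -0.0076, 0.1008]
tool_rot: [0.973, -0.141, 0.183, 0.027]
force: [0.1, 0.0, -0.8]
finger_gap: 0.187
gripper_force: 69.5
```

Run:
```python
from h import *
s=manip.sense();print(s["t"],s["tcp_pos"],s["force"],tipnow(),go(case(-.035,-.0045),a22))
a=cams.snapshot("side");b=cams.snapshot("scene");D,S=cams.camera_info("side"),cams.camera_info("scene")
for n,im,c,(x,y) in(("D",a,D,(240,165)),("S",b,S,(215,170))):
    print(n,[np.round(proj(c,case(*k)),1).tolist() for k in((-.035,-.0045),(-.1,-.0045),(-.013,-.009),(0,0))])
f=lambda im,x,y:cv2.resize(im[y:y+75,x:x+100],(400,300),interpolation=cv2.INTER_CUBIC)
cv2.imwrite("pics/p4.png",np.hstack([f(a,240,165),f(b,215,170)])[...,::-1])
```

```text
4.8833 [ 0.47513507 -0.00757696  0.10083155] [ 0.06734453  0.03230552 -0.81480877] (array([-23.6,   3. ,  -2.6]), np.float64(21.36)) (array([-1.15, -0.21,  0.86]), array([ 0.11,  0.64, -0.28]), array([ 0.468, -0.003,  0.089]))
D [[294.8, 210.0], [315.6, 221.6], [287.2, 207.0], [284.1, 202.9]]
S [[262.9, 207.9], [252.7, 197.5], [266.8, 213.0], [268.4, 212.6]]
```

View pics/p4.png

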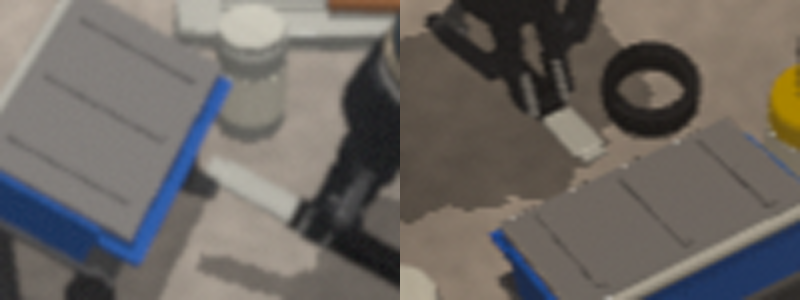

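In the side crop the blade tip is at about (293,206), just in front of the ledge and pointing at the slot. The arm was probably still catching up, so I'll let it settle.

>>> {"op": "carry_out", "data": {
  "targets": [
    [[0,0,0,0,0,0,1],[0,0,0,0,0,0,1],[0,0,0,0,0,0,1]]
  ]
}}

```text
t: 5.23
tcp_pos: [0.4747, -0.0066, 0.1025]
tool_rot: [0.972, -0.141, 0.185, 0.027]
force: [0.3, 0.7, -0.4]
finger_gap: 0.19
gripper_force: 69.5
```

Run:
```python
from h import *
s=manip.sense();print(s["t"],s["tcp_pos"],s["q"],tipnow(),go(case(-.03,-.0045),a22))
```

```text
5.2333 [ 0.47474172 -0.00656088  0.10253408] [-0.23928699  0.57727493  2.18204414 -1.16219042  0.01905406  2.77786974] (array([-23.5,   5.1,  -1.7]), np.float64(21.49)) (array([-0.65, -0.13,  1.04]), array([ 0.09,  0.51, -0.26]), array([ 0.473, -0.005,  0.091]))
```

Joint 5 is at its lower limit (about 0), so the arm can't hold 22° of tilt here. A blade pitch of 14° still fits the 9 mm slot. I'll triangulate the tip from the last two views and re-plan with that.

Run:
```python
from h import *
np.set_printoptions(precision=4,suppress=True)
D,S=cams.camera_info("side"),cams.camera_info("scene")
for a,b in(((293.2,208),(264.3,208.7)),((315,217.5),(252,198.7))):
    x=tri(ray(D,*a),ray(S,*b));q=C.T@(x-ORG)-LIP;print(x,q@U*1e3,q@N*1e3,q[1]*1e3,proj(D,x),proj(S,x))
b=np.radians(14)
print(go(case(-.03,-.0055),b))
```

```text
[ 0.5537 -0.0283  0.1099] -27.50224045831514 -2.093383995796732 -0.1619236293466147 (np.float64(292.75977121235377), np.float64(208.1955982656617)) (np.float64(263.86645769193206), np.float64(208.47671935856417))
[ 0.4938 -0.0175  0.0871] -92.17862892209295 -0.46452256828650434 -6.504555854598562 (np.float64(314.4666436894177), np.float64(217.7517057559311)) (np.float64(251.4940378793063), np.float64(198.42103768398658))
(array([-0.36, -0.13, -0.  ]), array([ 0.07, -7.49, -0.26]), array([ 0.472, -0.004,  0.101]))
```

The triangulated tip comes out about 4 mm lower than my grip model predicts. I'll go to the 14° pre-insertion pose and measure it properly with masks.

>>> {"op": "carry_out", "data": {
  "targets": [
    [[-0.2,-0.1,0,0,-4,0,1],[-0.4,-0.1,0,0,-7.5,0,1],[-0.4,-0.1,0,0,-7.5,-0.3,1],[-0.4,-0.1,0,0,-7.5,-0.3,1],[-0.4,-0.1,0,0,-7.5,-0.3,1]]
  ]
}}

```text
t: 5.65
tcp_pos: [0.4709, -0.0137, 0.1015]
tool_rot: [0.98, -0.143, 0.133, 0.036]
force: [-0.4, -0.2, -0.8]
finger_gap: 0.191
gripper_force: 69.5
```

```bash
cat > meas.py <<'E'
from h import *
np.set_printoptions(precision=4,suppress=True)
s=manip.sense();print(s["t"],s["tcp_pos"],s["q"][3:],tipnow())
Rm=R.from_quat(s["tool_rot"]).as_matrix();tip=s["tcp_pos"]+Rm@TIP;jn=tip-Rm[:,0]*.065
res={}
for n in("side","scene"):
    im=cams.snapshot(n);c=cams.camera_info(n);np.save(n+"_last.npy",im)
    a,b=np.array(proj(c,tip)),np.array(proj(c,jn));g=im.astype(int)
    x,y=np.floor(np.minimum(a,b)-9).astype(int);X,Y=np.ceil(np.maximum(a,b)+9).astype(int)
    sub=g[y:Y,x:X];m=((sub.min(2)>165)&(np.ptp(sub,axis=2)<40)).astype(np.uint8)
    k,l,st,_=cv2.connectedComponentsWithStats(m)
    i=1+st[1:,4].argmax();pts=np.argwhere(l==i)[:,::-1]+[x,y]
    ctr=pts.mean(0);w,v=np.linalg.eigh(np.cov(pts.T));ax=v[:,1];ax=ax*np.sign(ax@(a-b));pr=(pts-ctr)@ax
    e1,e0=ctr+ax*(pr.max()+.3),ctr+ax*(pr.min()-.3)
    print(n,"n",len(pts),"tip",e1,"pred",a,"junc",e0,"pred",b);res[n]=(c,e1,e0)
for i in(1,2):
    x=tri(*[ray(r[0],*r[i]) for r in res.values()]);q=C.T@(x-ORG)-LIP
    print("tool frame",Rm.T@(x-s["tcp_pos"]),"u,n,v mm",q@U*1e3,q@N*1e3,q[1]*1e3,[np.array(proj(r[0],x))-r[i] for r in res.values()])
# ledge check in side view
im=np.load("side_last.npy").astype(int);c=res["side"][0]
bl=(im[...,2]>im[...,0]+60)&(im[...,2]>90)
for v in(-.06,-.03,.03,.06):
    a,b=[np.array(proj(c,case(-.013+t,-.009,v))) for t in(0,-.02)];d=(b-a)/np.linalg.norm(b-a)
    hit=[t for t in np.arange(-4,5,.25) if bl[tuple(np.round((a+d*t)[::-1]).astype(int))]]
    print("ledge v",v,"edge px offset outward",max(hit) if hit else None,"px/mm",np.linalg.norm(b-a)/20)
E
python3 meas.py
```

```text
5.65 [ 0.4709 -0.0137  0.1015] [-0.2418  0.191   1.8532] (array([-27.6,  -3.4, -10. ]), np.float64(15.7))
side n 92 tip [293.8696 205.5761] pred [293.8655 205.9819] junc [314.2072 215.2627] pred [315.4509 216.1146]Traceback (most recent call last):
  File "meas.py", line 12, in <module>
    i=1+st[1:,4].argmax();pts=np.argwhere(l==i)[:,::-1]+[x,y]
        ~~~~~~~~~~~~~~~^^
ValueError: attempt to get argmax of an empty sequence
```

The prediction now matches the side view to within half a pixel. The earlier mismatch came from the arm still moving. I'll settle again and re-measure.

>>> {"op": "carry_out", "data": {
  "targets": [
    [[0,0,0,0,0,0,1],[0,0,0,0,0,0,1],[0,0,0,0,0,0,1],[0,0,0,0,0,0,1]]
  ]
}}

```text
t: 6.08
tcp_pos: [0.4707, -0.0141, 0.1011]
tool_rot: [0.98, -0.143, 0.133, 0.037]
force: [0.1, -0.1, -0.2]
finger_gap: 0.187
gripper_force: 69.5
```

```bash
sed -i 's/sub.min(2)>165/sub.min(2)>(165 if n=="side" else 140)/' meas.py; python3 meas.py; python3 -c "
from h import *
print(go(case(-.03,-.0055),np.radians(14)),manip.sense()['qd'])"
```

```text
6.0833 [ 0.4707 -0.0141  0.1011] [-0.2549  0.1885  1.8661] (array([-27.8,  -3.8, -10.4]), np.float64(15.75))
side n 93 tip [293.8417 205.6303] pred [293.9282 205.9878] junc [314.2512 215.1709] pred [315.5002 216.1213]
scene n 2 tip [258.3 209. ] pred [260.5815 210.477 ] junc [256.7 209. ] pred [249.9898 197.8265]
tool frame [0.0811 0.0021 0.013 ] u,n,v mm -29.155405762902376 -0.607849041567073 -12.396721076179015 [array([ 1.1734, -0.5373]), array([1.172 , 0.6033])]
tool frame [0.0311 0.003  0.0366] u,n,v mm -81.405859909364 -18.522030259036455 -14.003542692210281 [array([-4.8543,  2.1603]), array([-4.6066, -2.588 ])]
ledge v -0.06 edge px offset outward -0.25 px/mm 0.35477415215968655
ledge v -0.03 edge px offset outward -0.75 px/mm 0.36060149869216573
ledge v 0.03 edge px offset outward -0.75 px/mm 0.3728515656657744
ledge v 0.06 edge px offset outward -1.0 px/mm 0.37929497010281243
(array([-0.16, -0.95, -0.1 ]), array([ 2.02, -1.75, -0.2 ]), array([ 0.472, -0.004,  0.101])) [ 2.94652124e-04 -6.54608914e-05 -2.43439656e-03  6.24610318e-03
  1.42511577e-03 -4.26118177e-03]
```

>>> {"op": "carry_out", "data": {
  "targets": [
    [[-0.1,-0.5,0,1,-1,0,1],[-0.2,-0.9,-0.1,2,-1.8,-0.2,1],[-0.2,-0.9,-0.1,2,-1.8,-0.2,1],[-0.2,-0.9,-0.1,2,-1.8,-0.2,1],[-0.2,-0.9,-0.1,2,-1.8,-0.2,1]]
  ]
}}

```text
t: 6.6
tcp_pos: [0.4714, -0.0049, 0.1012]
tool_rot: [0.983, -0.14, 0.12, 0.018]
force: [0.4, 0.3, -0.2]
finger_gap: 0.187
gripper_force: 69.5
```

```bash
python3 meas.py|head -2; python3 -c "
from h import *
b=np.radians(14)
print(go(case(-.03,-.0055),b),go(case(.013,-.0055),b))"
```

```text
6.6 [ 0.4714 -0.0049  0.1012] [-0.0468  0.2318  1.6563] (array([-30.3,  -5.5,  -0.6]), np.float64(13.97))
side n 89 tip [293.678  208.9842] pred [293.2893 209.2468] junc [313.7581 218.05  ] pred [315.1776 218.955 ]
(array([ 0.04, -0.06, -0.  ]), array([0.04, 0.05, 0.  ]), array([ 0.472, -0.004,  0.101])) (array([ 4.3 , -0.06, -0.6 ]), array([0.04, 0.05, 0.  ]), array([ 0.51 , -0.016,  0.117]))
```

>>> {"op": "carry_out", "data": {
  "targets": [
    [[0.7,0,-0.1,0,0,0,1],[1.4,0,-0.2,0,0,0,1],[2.1,0,-0.3,0,0,0,1],[2.7,0,-0.38,0,0,0,1],[3.3,-0.05,-0.46,0,0,0,1],[3.8,-0.05,-0.53,0,0,0,1],[4.3,-0.05,-0.6,0,0,0,1],[4.3,-0.05,-0.6,0,0,0,1],[4.3,-0.05,-0.6,0,0,0,1]]
  ]
}}

```text
t: 7.45
tcp_pos: [0.5106, -0.0156, 0.1175]
tool_rot: [0.983, -0.14, 0.12, 0.017]
force: [-0.6, -0.4, -1.5]
finger_gap: 0.186
gripper_force: 69.5
```

Run:
```python
from h import *
s=manip.sense();print(s["t"],s["force"],s["ft_torque"],tipnow())
a=cams.snapshot("side");b=cams.snapshot("scene")
f=lambda im,x,y:cv2.resize(im[y:y+75,x:x+100],(400,300),interpolation=cv2.INTER_CUBIC)
cv2.imwrite("pics/p5.png",np.hstack([f(a,240,165),f(b,215,170)])[...,::-1])
b=np.radians(14)
# arc in lid-plane coords: hinge at u=.115,n=+.0025; tip at radius ~.102 just under lid
H=np.array([.115,.0025]);r=.100
for th in (0,8,16,24,32,40,50,60,70,80,90,100,110,118,124,127):
    t=np.radians(th);w=H+r*np.array([-np.cos(t),np.sin(t)])+.00375*np.array([-np.sin(t),-np.cos(t)])
    print(th,w.round(4),*go(case(*w),b)[::2])
```

```text
7.45 [-0.60085368 -0.38574415 -1.48707216] [0.02719754 0.16594567 0.0090969 ] (array([13.5, -5.6, -0. ]), np.float64(13.97))
0 [ 0.015  -0.0012] [ 0.18  0.   -0.46] [ 0.51  -0.016  0.122]
8 [0.0155 0.0127] [ 0.02  0.   -1.84] [ 0.506 -0.014  0.135]
16 [0.0178 0.0265] [ 0.07  0.   -3.24] [ 0.503 -0.013  0.149]
24 [0.0221 0.0397] [ 0.3   0.   -4.61] [ 0.502 -0.013  0.163]
32 [0.0282 0.0523] [ 0.73  0.   -5.94] [ 0.503 -0.013  0.177]
40 [0.036  0.0639] [ 1.34  0.   -7.2 ] [ 0.506 -0.014  0.19 ]
50 [0.0478 0.0767] [ 2.33  0.   -8.63] [ 0.512 -0.016  0.207]
60 [0.0618 0.0872] [ 3.56  0.   -9.87] [ 0.52  -0.018  0.222]
70 [0.0773 0.0952] [  4.98   0.   -10.88] [ 0.531 -0.022  0.235]
80 [0.0939 0.1003] [  6.56   0.   -11.62] [ 0.544 -0.025  0.246]
90 [0.1112 0.1025] [  8.24   0.   -12.08] [ 0.559 -0.03   0.254]
100 [0.1287 0.1016] [  9.98   0.   -12.24] [ 0.575 -0.034  0.26 ]
110 [0.1457 0.0978] [ 11.72   0.   -12.1 ] [ 0.591 -0.039  0.263]
118 [0.1586 0.0926] [ 13.08   0.   -11.77] [ 0.605 -0.043  0.263]
124 [0.1678 0.0875] [ 14.05   0.   -11.4 ] [ 0.615 -0.046  0.262]
127 [0.1722 0.0846] [ 14.53   0.   -11.17] [ 0.619 -0.047  0.261]
```

View pics/p5.png

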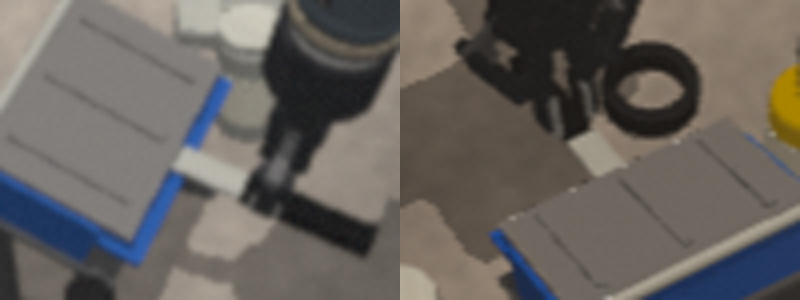

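The blade crosses the ledge and disappears under the lip, with almost no force, so it is inserted. Now I'll lift along the lid's arc.

>>> {"op": "carry_out", "data": {
  "targets": [
    [[0.15,0,-0.45,0,0,0,1],[0.1,0,-1.1,0,0,0,1],[0.05,0,-1.84,0,0,0,1],[0.05,0,-2.5,0,0,0,1],[0.1,0,-3.2,0,0,0,1],[0.3,0,-4.6,0,0,0,1],[0.7,0,-5.9,0,0,0,1],[1.3,0,-7.2,0,0,0,1],[2.3,0,-8.6,0,0,0,1],[3.5,0,-9.8,0,0,0,1],[3.5,0,-9.8,0,0,0,1]]
  ]
}}

```text
t: 8.47
tcp_pos: [0.5236, -0.0193, 0.2249]
tool_rot: [0.982, -0.14, 0.125, 0.018]
force: [0.9, 0.0, -0.6]
finger_gap: 0.189
gripper_force: 69.4
```

Run:
```python
from h import *
s=manip.sense();print(s["t"],s["force"],s["q"],s["finger_gap"],tipnow())
b=np.radians(14);H=np.array([.115,.0025]);r=.100
for th in (60,70,80,90,100,110,118,124,127,129):
    t=np.radians(th);w=H+r*np.array([-np.cos(t),np.sin(t)])+.00375*np.array([-np.sin(t),-np.cos(t)])
    print(th,go(case(*w),b)[:2])
a=cams.snapshot("side").astype(int);c=cams.camera_info("side")
# is the lid up: grey (not blue) at expected open-lid lip corners, tape interior visible blue etc.
cv2.imwrite("pics/p6.png",a[...,::-1].astype(np.uint8))
for th in(0,60):
    t=np.radians(th)
    for v in(-.07,.07):
        u,vv=proj(c,case(.115-.1*np.cos(t),.005+.1*np.sin(t),v));print(th,v,round(u),round(vv),a[round(vv),round(u)])
```

```text
8.4667 [ 0.86987771  0.04183823 -0.57744894] [-0.24520527  0.35655885  1.87919824 -0.01534098  0.65263628  1.61957896] 0.18906298469361865 (array([66.5, 89.7,  0.1]), np.float64(14.52))
60 (array([-0.42,  0.01,  0.23]), array([-0.01, -0.52, -0.01]))
70 (array([ 1.01,  0.01, -0.76]), array([-0.01, -0.52, -0.01]))
80 (array([ 2.6 ,  0.01, -1.49]), array([-0.01, -0.52, -0.01]))
90 (array([ 4.28,  0.01, -1.93]), array([-0.01, -0.52, -0.01]))
100 (array([ 6.02,  0.01, -2.07]), array([-0.01, -0.52, -0.01]))
110 (array([ 7.76,  0.01, -1.9 ]), array([-0.01, -0.52, -0.01]))
118 (array([ 9.11,  0.01, -1.56]), array([-0.01, -0.52, -0.01]))
124 (array([ 1.009e+01,  1.000e-02, -1.180e+00]), array([-0.01, -0.52, -0.01]))
127 (array([ 1.056e+01,  1.000e-02, -9.500e-01]), array([-0.01, -0.52, -0.01]))
129 (array([ 1.087e+01,  1.000e-02, -7.800e-01]), array([-0.01, -0.52, -0.01]))
0 -0.07 289 182 [102 113 140]
0 0.07 270 218 [ 48  94 169]
60 -0.07 284 154 [122 119 115]
60 0.07 263 189 [111 109 110]
```

The lip position in the side view now shows blue case interior and the lid appears at its 60° position, so it is up. I'll continue folding.

>>> {"op": "carry_out", "data": {
  "targets": [
    [[0.3,0,-0.3,0,-0.3,0,1],[1.0,0,-0.75,0,-0.5,0,1],[1.8,0,-1.15,0,-0.5,0,1],[2.6,0,-1.5,0,-0.5,0,1],[3.5,0,-1.75,0,-0.5,0,1],[4.3,0,-1.93,0,-0.5,0,1],[5.2,0,-2.03,0,-0.5,0,1],[6.0,0,-2.07,0,-0.5,0,1],[6.9,0,-2.02,0,-0.5,0,1],[7.7,0,-1.9,0,-0.5,0,1],[8.4,0,-1.75,0,-0.5,0,1],[9.1,0,-1.56,0,-0.5,0,1]]
  ]
}}

```text
t: 9.52
tcp_pos: [0.6025, -0.0424, 0.2581]
tool_rot: [0.983, -0.14, 0.116, 0.017]
force: [-1.1, 1.5, -0.0]
finger_gap: 0.189
gripper_force: 69.5
```

Run:
```python
from h import *
s=manip.sense();print(s["t"],s["force"],s["q"],s["finger_gap"],tipnow())
b=np.radians(14);H=np.array([.115,.0025]);r=.100
for th in (118,122,125,127,129,131):
    t=np.radians(th);w=H+r*np.array([-np.cos(t),np.sin(t)])+.00375*np.array([-np.sin(t),-np.cos(t)])
    print(th,go(case(*w),b)[:2])
```

```text
9.5167 [-1.12974528  1.45485462 -0.04319065] [-0.25148968  0.41428276  1.64401928 -0.01009865  0.84790855  1.60811132] 0.18905610569737075 (array([ 1.546e+02,  8.830e+01, -1.000e-01]), np.float64(13.49))
118 (array([ 0.32, -0.  , -0.41]), array([ 0.02,  0.51, -0.01]))
122 (array([ 0.98, -0.  , -0.18]), array([ 0.02,  0.51, -0.01]))
125 (array([ 1.46, -0.  ,  0.03]), array([ 0.02,  0.51, -0.01]))
127 (array([ 1.78, -0.  ,  0.18]), array([ 0.02,  0.51, -0.01]))
129 (array([ 2.09, -0.  ,  0.34]), array([ 0.02,  0.51, -0.01]))
131 (array([ 2.39, -0.  ,  0.51]), array([ 0.02,  0.51, -0.01]))
```

>>> {"op": "carry_out", "data": {
  "targets": [
    [[0.4,0,0,0,0,0,1],[0.8,0,0,0,0,0,1],[1.1,0,0,0,0,0,1],[1.4,0,0.1,0,0,0,1],[1.6,0,0.2,0,0,0,1],[1.8,0,0.2,0,0,0,1],[1.8,0,0.2,0,0,0,1],[1.8,0,0.2,0,0,0,1]]
  ]
}}

```text
t: 10.18
tcp_pos: [0.6181, -0.0468, 0.2599]
tool_rot: [0.983, -0.14, 0.115, 0.017]
force: [-2.2, 0.5, -1.3]
finger_gap: 0.189
gripper_force: 69.5
```

```bash
cat > th.py <<'E'
from h import *
s=manip.sense();print(s["t"],s["force"],s["q"],s["finger_gap"],tipnow())
q=tipnow()[0]/1e3; d=q[:2]-np.array([.115,.0025]); R_=np.hypot(*d)
print("lid angle if in contact",np.degrees(np.arctan2(d[1],-d[0])+np.arcsin(.0035/R_)), "stop 126.05")
E
python3 th.py
```

```text
10.1833 [-2.15109894  0.46972821 -1.27320922] [-0.2523017   0.43371287  1.60213259 -0.00960995  0.87261348  1.60665343] 0.18856058087152272 (array([170.3,  83.7,   0. ]), np.float64(13.37))
lid angle if in contact 126.29787803775355 stop 126.05
```

>>> {"op": "carry_out", "data": {
  "targets": [
    [[0.1,0,0.05,0,0,0,1],[0.2,0,0.1,0,0,0,1],[0.3,0,0.15,0,0,0,1],[0.3,0,0.15,0,0,0,1]]
  ]
}}

```text
t: 10.52
tcp_pos: [0.6188, -0.047, 0.2585]
tool_rot: [0.984, -0.14, 0.112, 0.016]
force: [-9.8, 2.4, 2.8]
finger_gap: 0.184
gripper_force: 70.1
```

```bash
python3 th.py
```

```text
10.5167 [-9.81609274  2.39782036  2.80849948] [-0.25222504  0.43800693  1.59772823 -0.00958542  0.87866126  1.60650403] 0.1838669007584713 (array([1.702e+02, 8.170e+01, 1.000e-01]), np.float64(13.03))
lid angle if in contact 126.95304041780278 stop 126.05
```

The reaction force rose to 10 N at the predicted stop angle, so the lid is home. I'll back away.

>>> {"op": "carry_out", "data": {
  "targets": [
    [[-0.5,0,0,0,0,0,1],[-1.5,0,-0.2,0,0,0,1],[-3.5,0,-0.8,0,0,0,1],[-6.5,0,-1.6,0,-3,0,1],[-9.5,0,-2.4,0,-7,0,1],[-12,0,-3.2,0,-11,0,1],[-13.5,0,-3.5,0,-13,0,1],[-14,0,-3.5,0,-13,0,1],[-14,0,-3.5,0,-13,0,1]]
  ]
}}

```text
t: 11.27
tcp_pos: [0.483, -0.0075, 0.2612]
tool_rot: [0.99, -0.141, 0.005, 0.001]
force: [0.2, 0.4, -0.0]
finger_gap: 0.187
gripper_force: 69.5
```

Run:
```python
from h import *
s=manip.sense();Rm=R.from_quat(s["tool_rot"]).as_matrix();p=s["tcp_pos"]
print(s["t"],p,s["force"],s["finger_gap"],Rm.round(4).tolist())
Rt=np.array([[.9991,.042,.0023],[.042,-.9991,-.0026],[.0022,.0027,-1.]])
print("shift cm",(Rm.T@(np.array([.4664,-.3855,.20])-p)*100).round(2),"turn",np.degrees(R.from_matrix(Rm.T@Rt).as_rotvec()).round(2))
```

```text
11.2667 [ 0.48302656 -0.00751505  0.26122068] [ 0.18161007  0.35455437 -0.01498285] 0.18660760326281028 [[0.9602, -0.279, 0.0098], [-0.279, -0.9603, -0.0031], [0.0103, 0.0002, -0.9999]]
shift cm [ 8.89 36.76  6.22] turn [ -0.02  -0.43 -18.61]
```

>>> {"op": "carry_out", "data": {
  "targets": [
    [[0.5,2,0,0,0,-1,1],[1.2,5,0,0,0,-3,1],[2.2,9,0,0,0,-5,1],[3.1,13,0,0,0,-7,1],[4.1,17,0,0,0,-9,1],[5.1,21,0,0,0,-11,1],[6,25,1,0,0,-13,1],[7,29,2,0,0,-15,1],[8,33,4,0,-0.4,-17,1],[8.7,36,5.5,0,-0.4,-18.6,1],[8.9,36.8,6.2,0,-0.4,-18.6,1],[8.9,36.8,6.2,0,-0.4,-18.6,1]]
  ]
}}

```text
t: 12.27
tcp_pos: [0.4659, -0.3892, 0.1974]
tool_rot: [1.0, 0.019, 0.0, 0.001]
force: [-0.4, 0.6, -1.1]
finger_gap: 0.187
gripper_force: 69.5
```

>>> {"op": "carry_out", "data": {
  "targets": [
    [[0,0,0,0,0,0,1],[0,0,0,0,0,0,1]]
  ]
}}

```text
t: 12.43
tcp_pos: [0.4669, -0.3849, 0.2002]
tool_rot: [1.0, 0.021, 0.001, 0.001]
force: [0.8, 0.3, -0.9]
finger_gap: 0.187
gripper_force: 69.5
```

Run:
```python
from h import *
s=manip.sense();Rm=R.from_quat(s["tool_rot"]).as_matrix();p=s["tcp_pos"]
print(s["t"],p,s["force"],s["finger_gap"],Rm.round(4).tolist())
W=cams.camera_info("wrist");im=cams.snapshot("wrist").astype(int)
# blade: bright columns between rows 95..245; tip from brightness along the centre column
print(im[85:125:2,289].mean(1).astype(int).tolist())
for r in(140,180,220):
    k=im[r,255:325].mean(1);e=np.argsort(-abs(np.diff(k)))[:4]+255;print(r,sorted(e.tolist()))
Rt=np.array([[.9991,.042,.0023],[.042,-.9991,-.0026],[.0022,.0027,-1.]])
print("shift cm",(Rm.T@(np.array([.4664,-.3855,.03])-p)*100).round(2),"turn",np.degrees(R.from_matrix(Rm.T@Rt).as_rotvec()).round(2))
```

```text
12.4333 [ 0.46690147 -0.38485653  0.20019379] [ 0.80762541  0.30277653 -0.90537474] 0.18657921699669078 [[0.9991, 0.0423, 0.0012], [0.0423, -0.9991, -0.0014], [0.0012, 0.0015, -1.0]]
[240, 239, 239, 240, 240, 239, 239, 239, 241, 242, 240, 234, 235, 192, 173, 174, 173, 169, 168, 168]
140 [262, 275, 309, 320]
180 [276, 277, 281, 282]
220 [320, 321, 322, 323]
shift cm [-0.07  0.04 17.02] turn [-0.07  0.06  0.02]
```

>>> {"op": "carry_out", "data": {
  "targets": [
    [[0,0,2,0,0,0,1],[0,0,5,0,0,0,1],[0,0,8.5,0,0,0,1],[0,0,11.5,0,0,0,1],[0,0,14,0,0,0,1],[0,0,15.5,0,0,0,1],[0,0,16.2,0,0,0,1],[0,0,16.6,0,0,0,1],[0,0,16.8,0,0,0,1],[0,0,17,0,0,0,1],[0,0,17,0,0,0,1],[0,0,17,0,0,0,1]]
  ]
}}

```text
t: 13.48
tcp_pos: [0.4672, -0.3868, 0.031]
tool_rot: [1.0, 0.021, 0.001, 0.002]
force: [0.0, -0.2, -0.6]
finger_gap: 0.187
gripper_force: 69.5
```

>>> {"op": "carry_out", "data": {
  "targets": [
    [[0,0,0.05,0,0,0,1],[0,0,0.1,0,0,0,1],[0,0,0.15,0,0,0,1],[0,0,0.2,0,0,0,1],[0,0,0.2,0,0,0,1]]
  ]
}}

```text
t: 13.9
tcp_pos: [0.4667, -0.3865, 0.0283]
tool_rot: [1.0, 0.021, 0.001, 0.001]
force: [-0.9, -0.0, 3.2]
finger_gap: 0.185
gripper_force: 70.0
```

It has touched down at the grasp height with light contact. I'll open the fingers, then rise.

>>> {"op": "carry_out", "data": {
  "targets": [
    [[0,0,0,0,0,0,1.8],[0,0,0,0,0,0,2],[0,0,0,0,0,0,2.5],[0,0,0,0,0,0,3.2],[0,0,0,0,0,0,4],[0,0,0,0,0,0,4],[0,0,0,0,0,0,4],[0,0,0,0,0,0,4]]
  ]
}}

```text
t: 14.57
tcp_pos: [0.4667, -0.3863, 0.0278]
tool_rot: [1.0, 0.021, 0.0, 0.001]
force: [-0.8, 0.1, 0.4]
finger_gap: 0.468
gripper_force: 0.0
```

>>> {"op": "carry_out", "data": {
  "targets": [
    [[0,0,-0.5,0,0,0,4],[0,0,-1.5,0,0,0,4],[0,0,-3.5,0,0,0,4],[0,0,-7,0,0,0,4],[0,0,-10.5,0,0,0,4],[0,0,-14,0,0,0,4],[0,0,-17,0,0,0,4],[0,0,-19,0,0,0,4],[0,0,-20,0,0,0,4],[0,0,-20,0,0,0,4],[0,0,-20,0,0,0,4]]
  ]
}}

```text
t: 15.48
tcp_pos: [0.4663, -0.3857, 0.2279]
tool_rot: [1.0, 0.021, 0.0, 0.001]
force: [-0.3, 0.8, -0.2]
finger_gap: 0.466
gripper_force: 0.0
```

Run:
```python
from h import *
s=manip.sense();print(s["t"],s["tcp_pos"],s["force"],s["finger_gap"])
w=cams.snapshot("wrist");a=cams.snapshot("side");b=cams.snapshot("scene")
f=lambda im,x,y,w,h:cv2.resize(im[y:y+h,x:x+w],(400,300),interpolation=cv2.INTER_CUBIC)
p=np.vstack([np.hstack([f(a,200,110,200,150),f(b,200,140,160,120)]),np.hstack([f(w,140,20,320,240),f(b,90,230,160,120)])])
cv2.imwrite("pics/final.png",p[...,::-1])
```

```text
15.4833 [ 0.46627315 -0.3856685   0.22793647] [-0.28225571  0.83217144 -0.19553412] 0.4663536043213915
```

View pics/final.png

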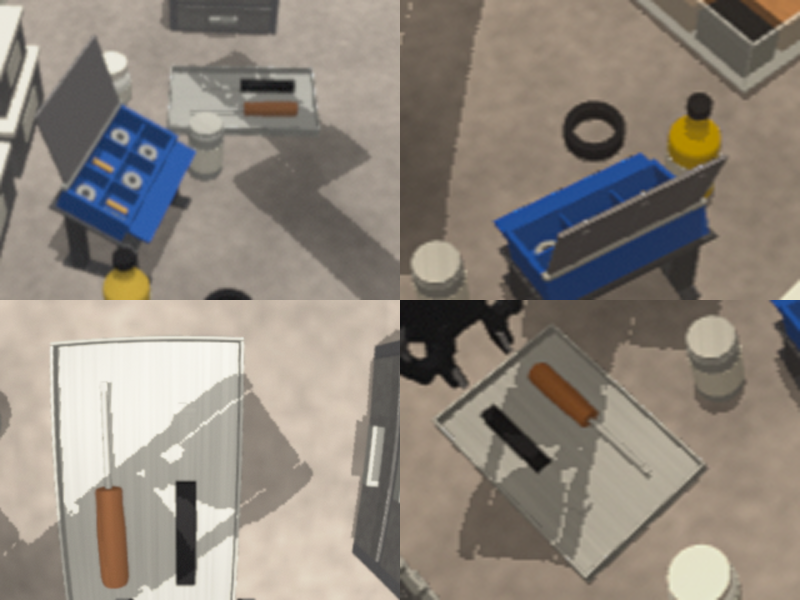

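The lid stands open and leans back, with its far top corner at about side pixel (247,129). The opener lies flat in the tray beside the screwdriver, and the bottle, can and tape have not moved. I'll check the lid angle against that corner before handing in.

Run:
```python
from h import *
c=cams.camera_info("side")
for th in(110,118,122,126):
    t=np.radians(th);print(th,np.round([proj(c,case(.115-.115*np.cos(t),.0025+.115*np.sin(t),v)) for v in(-.086,.086)],1).tolist())
```

```text
110 [[258.1, 128.5], [229.1, 170.3]]
118 [[252.5, 127.4], [223.0, 169.0]]
122 [[249.8, 127.1], [220.0, 168.6]]
126 [[247.1, 127.0], [217.1, 168.4]]
```

The observed corners, (247,129) and about (218,169), match 126°, which is the stop.

```bash
python3 -c "
from station import sign_off
print(sign_off())"
```

```text
the job is handed in; nothing more can be done
None
```

The job is handed in: the lid was levered up with the opener's blade and folded back to its stop at about 126°, the opener lies flat in the tray where it started, and the final pictures show nothing else moved.

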